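Lock the valve box cover with the blade key

TASK

Take the blade key out of its stand, put its blade into the slot of the cam lock on the valve box and turn the slot clockwise until it seats at its stop and the bolt is fully home in the keeper. Work gently: do not force the lock, and let only the key touch the valve box. Then stand the key upright back in its stand and let go, leaving the other things where they lie.

Things in the scene. Friction and masses are not known exactly. Their poses are not given: they have to be found in the camera images.
- valve_box: Grey valve box, fixed, 150 mm (x) x 160 mm (y), cover top 60 mm high; origin under its centre, z up. The cam lock is in the middle of the cover, its round steel face 39 mm across. The cam takes about 0.1 N m to turn (a light touch does not turn it), stays where it is left and ends at a hard stop with the slot along the box's x axis; over about 0.4 N m at the stop is forcing it.
- cam_face (a point): Centre of the cam's face, on its vertical axis, 78 mm above the table; axes of the box, which do not turn with the cam. A slot crosses the face: 27 mm long, 5 mm wide, 7.5 mm deep, ends closed. At the start it lies along the box's y axis or up to 0.5 rad clockwise of it (seen from above); how far is not given and must be seen or felt.
- latch_bolt (a joint): Travel of the flat steel bolt that a pin under the cam pushes along the box's +y into the keeper, in m: 0 = drawn back, 0.012 = fully home with the cam at its stop. The cam first turns idle: the bolt begins to move only about 1 rad before the stop and goes about 12 mm in that last 1 rad. It stays where it is left.
- blade_key: Loose blade key, 0.12 kg, 102 mm long, standing in its stand. Origin at the middle of the blade's lower edge, z up towards the handle. Above the 14 mm long blade: a 9 mm shaft, a collar 28 mm across (underside 30 mm above the tip), a thin neck, then the black handle.
- key_handle (a point): Centre of the key's handle: a black block 32 mm (key x) x 22 mm (key y) x 52 mm high with flat sides, to be gripped across its 22 mm.
- key_tip (a point): Middle of the lower edge of the key's blade, 76 mm below the handle's centre; axes as the key. The blade is 24 mm wide along key x, 3 mm thick along key y and 14 mm long.
- stand_hole (a point): Middle of the mouth of the hole in the key stand (fixed black block 76 x 56 mm, 40 mm high). The hole is 30 mm along the stand's x and 12 mm along its y, 34 mm deep. The key stands in it with its collar resting on the top, blade along the stand's x, so its tip is 30 mm below this point.
- black_block: Bystander: loose black block 28 x 75 x 25 mm; origin at the middle of its underside.
- tape_measure: Bystander: loose tape measure 36 x 80 x 62 mm; origin at the middle of its underside.
Mind the look-alikes: they are no part of the job. What is shaped like the blade_key but pink is not meant.

How it is judged:
On the way, in this order (a step that is already met when the one before it is completed fails the run):
1. the key's blade is in the slot of the cam (z of key_tip in the frame of cam_face below -0.004 m and horizontal distance between key_tip and cam_face below 0.006 m and value of joint latch_bolt below 0.006 m), for 0.2 s.
2. the bolt is fully home while the blade is still in the slot (value of joint latch_bolt above 0.0113 m and z of key_tip in the frame of cam_face below -0.003 m and horizontal distance between key_tip and cam_face below 0.006 m), for 0.2 s.
At the end, for the whole second after the job is handed in: The bolt is home (at least 11.3 of its 12 mm), and the key is at rest back in the hole of its stand, upright within 7 degrees, its collar down on the stand within 4 mm (value of joint latch_bolt above 0.0113 m and horizontal distance between key_tip and stand_hole below 0.008 m and z of key_tip in the frame of stand_hole below -0.026 m and angle between key_tip's own z axis and vertical below 0.12 rad and linear speed of blade_key below 0.02 m/s); the robot touches nothing.
It fails at once if the key forces the lock or the box (contact force over 60 N) (contact force between blade_key and valve_box above 60 N).
It fails at once if the hand or arm touches the valve box (over 2 N) (contact force between any of the fingers, the arm and valve_box above 2 N).
It fails at once if a bystander is shifted by more than 3 cm (distance of any of black_block, tape_measure from where it was at the start of the episode above 0.03 m).
It also fails if it takes over 72 s, if anything falls off the work surface, if the arm or the gripper's body presses on something with over 40 N, if the wrist force passes 120 N, or if a joint passes its speed limit or range.

ROBOT

A 6-joint arm with a two-finger parallel gripper is mounted at the origin on a cart in front of the work surface, level with it; the furniture and walls round the work are solid. World frame = base frame: x ahead of the robot, y to its left, z up, the work surface at z = 0. Lengths are in m, angles in rad, forces in N, time in s.
With the tool pointing down it reaches from about 0.35 to 0.925 m from the base axis. Payload 6.4 kg.
Tool frame: the origin (TCP) lies at the very end of the fingers, on their centre line; the grasp point (between the pads) lies 19 mm behind it (arm.grasp_offset is the distance from the TCP to the grasp point, in m); z points along the fingers, y is the direction in which the jaws open and shut (so a half turn about z gives the same grasp; the last joint's range is limited). The gripper opens to 85 mm and grips with 20 to 120 N. Pads are 22 mm wide; open, the fingers measure 114 mm over their backs; the gripper's body (76 mm by 85 mm) begins 54 mm behind the grasp point. The pads swing forward as they close: fully open they stand 13 mm farther back than shut.
Start: joints at [0.998, 0.245, 1.558, -0, 1.339, -0.174], TCP at [0.252, 0.599, 0.231] pointing down, gripper open.
Joint ranges: [-3.13, 3.13], [-1.02, 2.26], [0.13, 2.54], [-0.95, 4.09], [0.21, 2.88], [-2.74, 2.74]. Speed limits (rad/s): [2.57, 2.57, 3.14, 3.14, 3.14, 3.14].

INTERFACE

Orientations are given as a 3x3 rotation matrix whose columns are the frame's x, y, z axes.
In Python, from rig import arm gives the robot as it stands.
- The arm moves only by the tool play_rows, never from a script. Its argument "steps" is a list that holds one entry, the list of rows, each a list of 7 numbers: the opening, from 0 (shut) to 1 (fully open), then the shift along the tool's x, y, z in mm, then the turn, a rotation vector about the tool's x, y, z in degrees. A call has 1 to 12 rows; each row shifts and turns the commanded pose from where the row before left it, along the tool's axes as they then stand; what a row does not reach is not made up. A row lasts 1/8 s, in which the tool goes at most 62.5 mm and 10.7 degrees, less where a joint would pass 70% of its speed; a pose out of reach is approached as far as the arm can. A call with a gripper value outside its range is refused whole. The fingers move at their own pace and stop on an object; the grip force is fixed at half the most. Time passes only in rows, so rows that do not move let the fingers close. It gives the time, the measured TCP pose, the force and the opening at its end, in the units of the state.
- arm.sense(): the state, without advancing time (a new reading comes with each control period).
- arm.read_camera(name): name is "scene" or "top" or "wrist"; returns the picture (384x512x3 uint8, blue, green, red); there is no depth.
- arm.camera_info(name): a dict with "intrinsics" (3x3 intrinsics, pixels), "T" (4x4, takes a point from camera to world coordinates). Camera axes: x right, y down, z forward; pixel columns grow to the right and rows downward; lengths in m; the calibration is good to about 2 mm. A picture is of the moment at which its call begins: read the wrist's pose just before it. camera_info takes no time and is no camera call; for the wrist camera it gives the pose at the moment of the call.
- arm.close_job(): hands the job in, once; it reports no verdict.
Trained networks look in the newest picture that a camera, given by its name, has taken for a name from the list of things; names that differ only in an ending like _2 or _b are one class to them, and where a whole thing is asked for, a point or a joint stands for the part that bears it (a point fixed in the world has none). Each returns a list of dicts, best first, with "score" (0 to 1); they miss things now and then, are a little off and sometimes report something else, mostly with a low value. They report only what shows in the picture. A call takes as long as a camera call. They do not tell look-alikes from the thing itself.
- arm.spot_in(label, camera): "pixel" ([column, row] in pixels, amid what is visible of it).
The state is a dict: "time": time; "joint_pos": joint angles; "qvel": joint speeds; "tau": joint torques, N m; "tool_pos": TCP position; "tool_rot": TCP orientation; "contact_force": force on the tool from outside, world axes, zero at the start; "ft_torque": the same for the moment, N m; "grip_width": finger opening in m.
Only numpy, scipy, OpenCV 4.12 (cv2) and the standard library are available. Lean on these libraries where they do the work, as an engineer would, in place of code of your own. Each camera call takes 0.05 s, during which the arm holds its last target. There are 200 camera calls.

## Working session

There is one attempt and no reset: what is moved stays moved. The work goes in short steps, Python scripts to look and compute and a tool call to move; the robot and the scene stay as the last step left them, time stands still between calls to the robot, and variables do not carry over. Pictures are saved under pics/ and viewed, on a budget of 10 in all, crops included, one or two more only if the job needs it, and the job is handed in when it is done.

Besides the shell and the picture viewer there is one more tool, called after "Emit:" by a JSON object that holds its "method" and its "body", one argument or row to a line. play_rows: Moves the arm, as the interface text tells. Its arguments: {"type":"object","properties":{"steps":{"type":"array","items":{"type":"array","items":{"type":"array","items":{"type":"number"}}}}},"required":["steps"]}

```bash
mkdir -p pics; ls
python3 - <<'E'
from rig import arm
import cv2,numpy as np
np.set_printoptions(precision=4,suppress=True)
for c in("scene","top"):
    im=arm.read_camera(c); cv2.imwrite(f"pics/{c}0.png",im)
    i=arm.camera_info(c);print(c,i["intrinsics"],i["T"])
    for n in("valve_box","cam_face","blade_key","key_handle","stand_hole","black_block","tape_measure"):
        try: print(n,[(np.round(d["pixel"]),round(d["score"],2)) for d in arm.spot_in(n,c)])
        except Exception as e: print(n,e)
print(arm.sense())
E
```

```text
pics
scene [[424.0853   0.     256.2192]
 [  0.     424.0853 190.8941]
 [  0.       0.       1.    ]] [[ 0.5551 -0.5953  0.581  -0.0093]
 [-0.8315 -0.4143  0.3699 -0.4328]
 [ 0.0205 -0.6884 -0.725   0.7241]
 [ 0.      0.      0.      1.    ]]
valve_box [(array([270., 202.]), 0.66), (array([192., 125.]), 0.5)]
cam_face [(array([269., 202.]), 0.69)]
blade_key [(array([207., 158.]), 0.92), (array([195., 120.]), 0.82), (array([174., 153.]), 0.59)]
key_handle [(array([193., 123.]), 0.85), (array([206., 161.]), 0.63), (array([174., 155.]), 0.56)]
stand_hole [(array([193., 141.]), 0.98)]
black_block [(array([173., 208.]), 0.83), (array([197., 124.]), 0.48)]
tape_measure [(array([353., 260.]), 0.6)]
top [[375.4946   0.     257.9332]
 [  0.     375.4946 190.4887]
 [  0.       0.       1.    ]] [[-0.0653 -0.9732  0.2203  0.3195]
 [-0.9979  0.0628 -0.0182 -0.0764]
 [ 0.0039 -0.221  -0.9753  0.9169]
 [ 0.      0.      0.      1.    ]]
valve_box [(array([270., 184.]), 0.67)]
cam_face [(array([266., 181.]), 0.72)]
blade_key [(array([161., 193.]), 0.7), (array([151., 152.]), 0.66), (array([193., 184.]), 0.54)]
key_handle [(array([153., 150.]), 0.72), (array([167., 199.]), 0.56), (array([192., 184.]), 0.53)]
stand_hole [(array([160., 166.]), 0.75)]
black_block [(array([204., 237.]), 0.61)]
tape_measure [(array([359., 189.]), 0.58)]
{'time': 0.8, 'joint_pos': array([ 0.9979,  0.2451,  1.5578,  0.    ,  1.3387, -0.1741]), 'qvel': array([ 0.0001,  0.0006, -0.0017, -0.0002,  0.0012, -0.0006]), 'tau': array([ -0.0004, -42.9491, -32.6401,  -0.0001,   0.0005,   0.    ]), 'tool_pos': array([0.2524, 0.599 , 0.2313]), 'tool_rot': array([[-0.9215,  0.3883,  0.    ],
       [ 0.3883,  0.9215,  0.0001],
       [ 0.    ,  0.    , -1.    ]]), 'contact_force': array([-0.121 ,  0.4067, -0.4726]), 'ft_torque': array([-0.0099,  0.0419, -0.0608]), 'grip_width': 0.08541920569928078}
```

Run:
```python
import cv2,numpy as np
s=cv2.imread("pics/scene0.png");t=cv2.imread("pics/top0.png")
a=cv2.resize(s[80:305,100:400],(800,600),interpolation=3)
b=cv2.resize(t[80:305,110:410],(800,600),interpolation=3)
cv2.imwrite("pics/s1.png",a);cv2.imwrite("pics/t1.png",b)
```

```text
(no output)
```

View pics/s1.png

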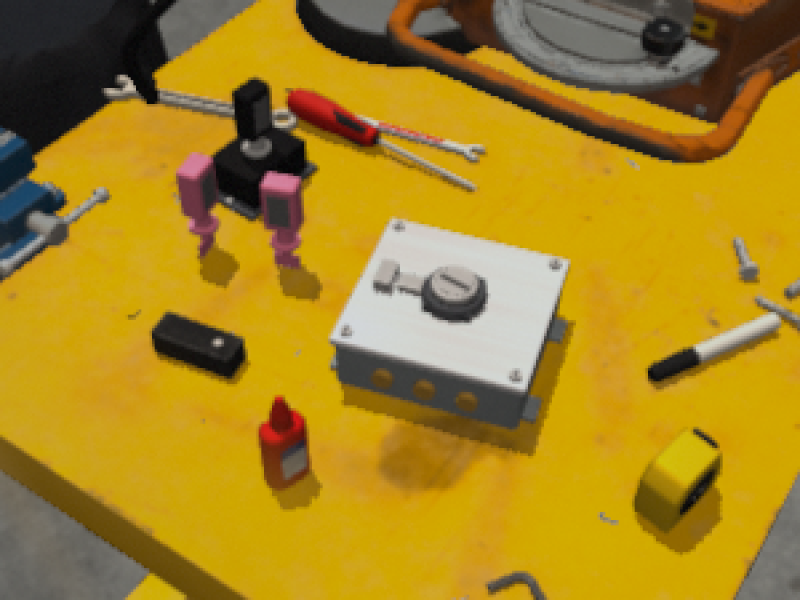

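View pics/t1.png

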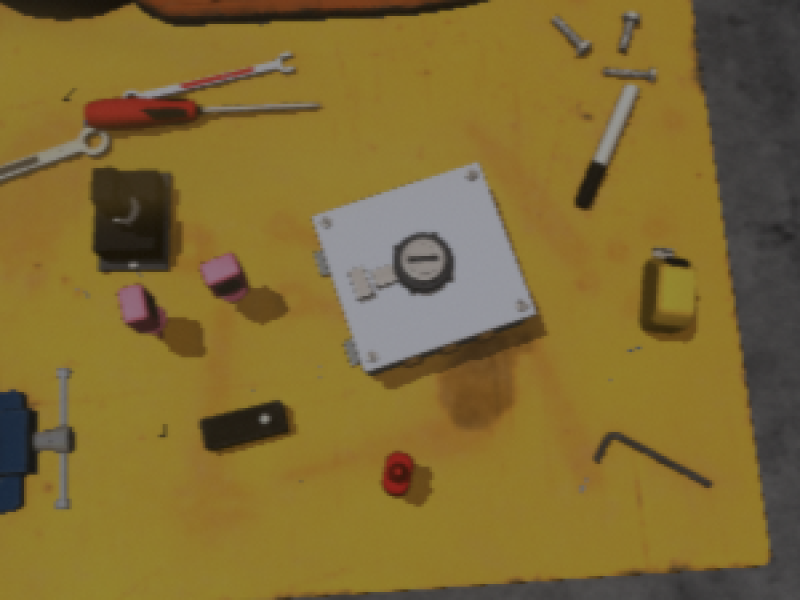

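```bash
cat > h.py <<'E'
from rig import arm
import cv2,numpy as np
np.set_printoptions(precision=4,suppress=True)
def onz(cam,px,z,info=None):
    i=info or arm.camera_info(cam);T=i["T"]
    d=T[:3,:3]@np.linalg.solve(i["intrinsics"],[px[0],px[1],1])
    return T[:3,3]+d*(z-T[2,3])/d[2]
def proj(info,P):
    T=info["T"];q=T[:3,:3].T@(np.asarray(P)-T[:3,3]);q=info["intrinsics"]@q;return q[:2]/q[2]
E
python3 - <<'E'
from h import *
t=lambda u,v:(110+.375*u,80+.375*v)
s=lambda u,v:(100+.375*u,80+.375*v)
P=[onz("top",t(*p),.06) for p in((326,222),(472,174),(522,305),(372,357))]
Q=[onz("scene",s(*p),.06) for p in((398,227),(556,264),(515,376),(346,330))]
for A in(P,Q):
    A=np.array(A)[:,:2];print(A,A.mean(0)); 
    for a,b in((0,1),(1,2),(3,2),(0,3)):d=A[b]-A[a];print(np.hypot(*d),np.degrees(np.arctan2(d[1],d[0])))
print("cam",onz("top",(266,181),.078),onz("top",t(423,257),.078),onz("scene",s(454,282),.078))
print("hole",onz("top",(160,166),.04),onz("scene",(193,141),.04))
print("handle",onz("top",(153,150),.112),onz("scene",(195,121),.086))
for n,p,q in(("stand corners",(92,170),(168,175)),): pass
E
```

```text
[[ 0.5833 -0.0358]
 [ 0.62   -0.1695]
 [ 0.4966 -0.2032]
 [ 0.4591 -0.0693]] [ 0.5398 -0.1194]
0.13863706870006434 -74.66821311151499
0.12788753837506978 -164.69641827611272
0.1390113257187434 -74.36271415037413
0.1286294589209716 -164.86208212258657
[[ 0.5814 -0.0356]
 [ 0.6198 -0.1692]
 [ 0.4956 -0.2021]
 [ 0.4602 -0.069 ]] [ 0.5393 -0.119 ]
0.1390230381304484 -73.99543559373119
0.12846039665999187 -165.16451696785057
0.13775009292111237 -75.12854434579705
0.1257165634930759 -164.59753507480187
cam [ 0.5302 -0.112   0.078 ] [ 0.5408 -0.1189  0.078 ] [ 0.538  -0.1192  0.078 ]
hole [0.5937 0.1405 0.04  ] [0.5915 0.1409 0.04  ]
handle [0.6098 0.1381 0.112 ] [0.6126 0.1469 0.086 ]
```

```bash
cat >> h.py <<'E'
from scipy.spatial.transform import Rotation as R
def delta(pos,yaw=None):
    "tool-frame mm shift and deg turn from current pose to tcp pos, tool x at yaw deg (tool down)"
    s=arm.sense();Rt=s["tool_rot"]
    print("now",s["time"],s["tool_pos"]*1e3,"yaw",np.degrees(np.arctan2(Rt[1,0],Rt[0,0])),"F",s["contact_force"],"M",s["ft_torque"],"w",s["grip_width"])
    print("shift",Rt.T@(np.asarray(pos)-s["tool_pos"])*1e3)
    if yaw is not None:
        c,k=np.cos(np.radians(yaw)),np.sin(np.radians(yaw))
        G=np.array([[c,k,0],[k,-c,0],[0,0,-1]])
        print("turn",np.degrees(R.from_matrix(Rt.T@G).as_rotvec()))
E
python3 - <<'E'
from h import *
i=arm.camera_info("wrist");s=arm.sense();Rt=s["tool_rot"]
print(i["intrinsics"],Rt.T@(i["T"][:3,3]-s["tool_pos"]),Rt.T@i["T"][:3,:3])
delta([.55,.14,.28],180)
E
```

```text
[[308.3715   0.     255.5526]
 [  0.     308.3715 189.0384]
 [  0.       0.       1.    ]] [ 0.0839  0.0001 -0.1426] [[ 0.0006 -0.9468 -0.3219]
 [ 1.      0.0003  0.0008]
 [-0.0006 -0.3219  0.9468]]
now 0.8 [252.4003 599.0149 231.3162] yaw 157.14900068851733 F [-0.121   0.4067 -0.4726] M [-0.0099  0.0419 -0.0608] w 0.08541920569928078
shift [-452.4947 -307.4193  -48.7062]
turn [  0.003   -0.0003 -22.851 ]
```

Emit:
{"method": "play_rows", "body": {
  "steps": [
    [[1,-45,-31,-5,0,0,0],[1,-45,-31,-5,0,0,0],[1,-45,-31,-5,0,0,0],[1,-45,-31,-5,0,0,0],[1,-45,-31,-5,0,0,0],[1,-45,-31,-5,0,0,0],[1,-45,-31,-5,0,0,0],[1,-45,-31,-5,0,0,0],[1,-45,-31,-5,0,0,0],[1,-45,-28,-4,0,0,0],[1,0,0,0,0,0,-10],[1,0,0,0,0,0,-10]]
  ]
}}

```text
time: 2.3
tool_pos: [0.5483, 0.1405, 0.2803]
tool_rot: [[-0.999, 0.046, -0.0], [0.046, 0.999, 0.0], [0.0, 0.0, -1.0]]
contact_force: [0.2, -0.5, -0.8]
grip_width: 0.0856
```

Run:
```python
from h import *
im=arm.read_camera("wrist");cv2.imwrite("pics/w1.png",im);cv2.imwrite("pics/w1b.png",cv2.resize(im,(800,600),interpolation=3))
delta([.55,.14,.28],180)
i=arm.camera_info("wrist")
import pickle;pickle.dump(i,open("w1.pkl","wb"))
for n in("blade_key","key_handle","stand_hole"):
    print(n,[(np.round(d["pixel"]),round(d["score"],2)) for d in arm.spot_in(n,"wrist")])
```

```text
now 2.35 [548.1072 140.8302 280.3265] yaw 177.62297009541172 F [ 0.7647 -1.1865  0.4252] M [ 0.0489  0.007  -0.0355] w 0.08555814497261338
shift [-1.9256 -0.751   0.3266]
turn [ 0.0008  0.0025 -2.377 ]
blade_key [(array([270., 216.]), 0.91), (array([241., 130.]), 0.82), (array([178., 154.]), 0.82)]
key_handle [(array([243., 130.]), 0.9), (array([183., 153.]), 0.86), (array([266., 216.]), 0.83)]
stand_hole [(array([260., 186.]), 0.63)]
```

View pics/w1b.png

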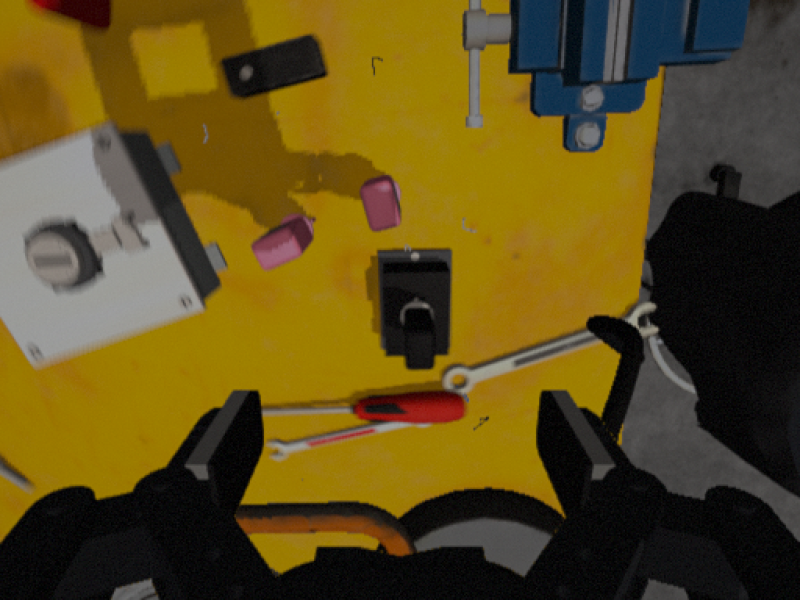

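```bash
cat > ov.py <<'E'
from h import *
import pickle
def overlay(im,i,hx,hy,yaw,box,k,out,gain=3,extra=[]):
    x0,y0,x1,y1=box
    c=cv2.resize(np.clip(im[y0:y1,x0:x1].astype(float)*gain,0,255).astype(np.uint8),None,fx=k,fy=k,interpolation=cv2.INTER_CUBIC)
    w=c.copy();a=np.radians(yaw);M=np.array([[np.cos(a),-np.sin(a)],[np.sin(a),np.cos(a)]])
    def rect(L,W,z,col):
        p=[proj(i,[*(np.array([hx,hy])+M@np.array([sx*L/2,sy*W/2])),z]) for sx,sy in((1,1),(1,-1),(-1,-1),(-1,1))]
        p=((np.array(p)-[x0,y0]+.5)*k).astype(int);cv2.polylines(w,[p],True,col,1)
    rect(.076,.056,.04,(0,255,0));rect(.032,.022,.112,(255,0,255));rect(.032,.022,.06,(255,128,0))
    for q in extra: rect(*q)
    cv2.imwrite(out,np.hstack([c,w]))
E
python3 - <<'E'
from ov import *
im=cv2.imread("pics/w1.png");i=pickle.load(open("w1.pkl","rb"))
overlay(im,i,.5925,.1407,0,(230,150,305,245),5,"pics/ov1.png")
E
```

```text
(no output)
```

View pics/ov1.png

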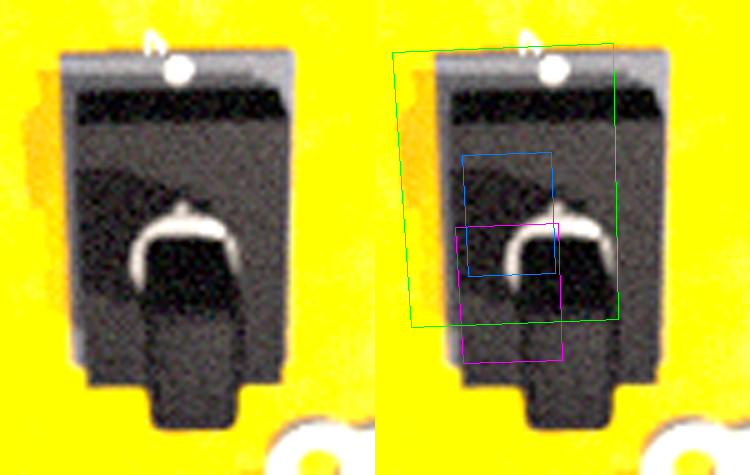

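Run:
```python
from ov import *
i=pickle.load(open("w1.pkl","rb"))
C=[(75,121),(287,121),(283,383),(88,386)]
P=np.array([onz("",(230+u/5-.5,150+v/5-.5),.04,i)[:2] for u,v in C]);print(P,P.mean(0))
for a,b in((0,1),(3,2),(0,3),(1,2)):
    d=P[b]-P[a];print(np.hypot(*d),np.degrees(np.arctan2(d[1],d[0])))
H=np.array([onz("",(230+u/5-.5,150+v/5-.5),.112,i)[:2] for u,v in((148,310),(240,310),(237,428),(152,428))]);print(H,H.mean(0))
print(i["T"][:3,3])
```

```text
[[0.5731 0.1262]
 [0.5754 0.1809]
 [0.6498 0.1792]
 [0.6485 0.1258]] [0.6117 0.153 ]
0.054691224156433585 87.63925964664176
0.05335433012519569 88.60117797173704
0.07538776315786583 -0.30373671865132523
0.07445592936373953 -1.3129427069095576
[[0.5962 0.1434]
 [0.597  0.1635]
 [0.6257 0.1623]
 [0.6249 0.1432]] [0.6109 0.1531]
[0.4644 0.1446 0.4229]
```

Run:
```python
from h import *
delta([.6115,.153,.130],178.7)
```

```text
now 2.5 [547.8255 141.4073 280.3236] yaw 176.99140796119414 F [-0.6461  0.1215  0.2366] M [ 0.0574 -0.0235  0.0233] w 0.085214256464832
shift [-62.977   14.9167 150.3244]
turn [ 0.0008  0.0005 -1.7086]
```

Emit:
{"method": "play_rows", "body": {
  "steps": [
    [[1,-21,5,50,0,0,-1.7],[1,-21,4,50,0,0,0],[1,-21,4,50,0,0,0],[1,0,0,0,0,0,0]]
  ]
}}

```text
time: 3.0
tool_pos: [0.6084, 0.1524, 0.1246]
tool_rot: [[-1.0, 0.022, -0.011], [0.022, 1.0, -0.001], [0.01, -0.001, -1.0]]
contact_force: [-0.1, -0.6, 0.0]
grip_width: 0.0852
```

Run:
```python
from ov import *
im=arm.read_camera("wrist");i=arm.camera_info("wrist");cv2.imwrite("pics/w2.png",im);pickle.dump(i,open("w2.pkl","wb"))
delta([.6115,.153,.067],178.7)
p=proj(i,[.6115,.153,.08]);x,y=p.astype(int);print(p)
b=(max(x-65,0),max(y-75,0),min(x+65,512),min(y+75,384))
overlay(im,i,.6115,.153,-1.3,b,3,"pics/ov2.png")
```

```text
now 3.05 [610.0358 152.5933 128.3166] yaw 178.7844727243431 F [ 0.3956 -0.146   0.123 ] M [ 0.0006 -0.0575  0.0056] w 0.08562180257572127
shift [-1.7297  0.4615 61.3093]
turn [-0.0224 -0.2564  0.0845]
[255.4021 217.721 ]
```

View pics/ov2.png

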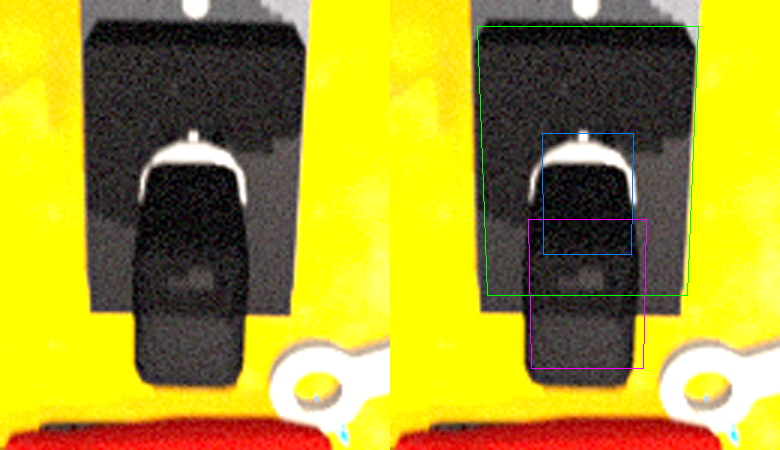

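Emit:
{"method": "play_rows", "body": {
  "steps": [
    [[1,0,0,0,0,0,0]]
  ]
}}

```text
time: 3.18
tool_pos: [0.6125, 0.1527, 0.1332]
tool_rot: [[-1.0, 0.021, 0.004], [0.021, 1.0, 0.0], [-0.004, 0.0, -1.0]]
contact_force: [-0.3, 0.1, 1.3]
grip_width: 0.0856
```

Run:
```python
from ov import *
i=arm.camera_info("wrist");im=arm.read_camera("wrist")
delta([.6115,.153,.067],178.7)
g=im[:,:,2].astype(float) # red: yellow bright, black dark
g=cv2.GaussianBlur(g,(3,3),0)
def edge(pa,pb,z0):
    # transition along the line of pixels
    n=200;q=np.array([pa+(pb-pa)*t for t in np.linspace(0,1,n)],np.float32)
    v=cv2.remap(g.astype(np.float32),q[:,0:1],q[:,1:2],cv2.INTER_LINEAR)[:,0]
    k=np.argmax(np.abs(np.diff(v)));return onz("",q[k],z0,i),np.abs(np.diff(v))[k],v[::25]
for y in(.147,.153,.159):
    print("handle far",edge(proj(i,[.615,y,.112]),proj(i,[.645,y,.112]),.112))
for y in(.130,.134,.172,.176):
    print("stand far",edge(proj(i,[.63,y,.04]),proj(i,[.665,y,.04]),.04))
for x in(.60,.61,.62):
    print("handle y-",edge(proj(i,[x,.153,.112]),proj(i,[x,.133,.112]),.112)[:2]);print("handle y+",edge(proj(i,[x,.153,.112]),proj(i,[x,.173,.112]),.112)[:2])
```

```text
now 3.225 [612.6002 152.6948 133.5988] yaw 178.82869268893958 F [-0.7555 -0.1998  0.2209] M [-0.0199 -0.0067  0.0148] w 0.08560670990211647
shift [ 1.4478  0.2544 66.5924]
turn [0.0246 0.2939 0.1288]
handle far (array([0.627, 0.147, 0.112]), np.float32(12.314026), array([ 22.6311,  24.4252,  23.1443,  27.8514, 155.4346, 110.6582,
        56.4131,  71.3148], dtype=float32))
handle far (array([0.6271, 0.153 , 0.112 ]), np.float32(11.865784), array([ 25.2383,  24.1985,  22.5482,  24.1501, 158.9993, 110.0271,
        54.4437,  71.9453], dtype=float32))
handle far (array([0.6273, 0.159 , 0.112 ]), np.float32(11.830261), array([ 19.886 ,  20.2419,  18.0619,  32.1328, 129.6288, 110.5784,
        55.678 ,  73.6334], dtype=float32))
stand far (array([0.6493, 0.13  , 0.04  ]), np.float32(9.294067), array([ 23.5517,  24.2991,  25.4189,  22.0184,  23.0231, 155.5363,
       169.9462, 169.5555], dtype=float32))
stand far (array([0.6495, 0.134 , 0.04  ]), np.float32(6.3918457), array([ 23.7034,  21.3104,  20.8743,  20.199 ,  16.9696, 102.3972,
        99.068 ,  86.7153], dtype=float32))
stand far (array([0.6511, 0.172 , 0.04  ]), np.float32(10.119141), array([ 27.1208,  27.1177,  26.5142,  24.2488,  24.1025,  82.5918,
       169.5532, 167.5111], dtype=float32))
stand far (array([0.6513, 0.176 , 0.04  ]), np.float32(9.823242), array([ 26.2803,  25.6519,  27.5208,  25.1138,  24.6465,  73.8394,
       169.0586, 118.3336], dtype=float32))
handle y- (array([0.6  , 0.141, 0.112]), np.float32(1.3278809))
handle y+ (array([0.6   , 0.1718, 0.112 ]), np.float32(9.798706))
handle y- (array([0.61  , 0.1335, 0.112 ]), np.float32(1.5648193))
handle y+ (array([0.61  , 0.1707, 0.112 ]), np.float32(11.895996))
handle y- (array([0.62  , 0.1405, 0.112 ]), np.float32(10.8116455))
handle y+ (array([0.62  , 0.1613, 0.112 ]), np.float32(10.74353))
```

Emit:
{"method": "play_rows", "body": {
  "steps": [
    [[1,1,-1,22,0,0,0],[1,0,0,22,0,0,0],[1,0,0,19,0,0,0],[1,0,0,0,0,0,0],[1,0,0,0,0,0,0]]
  ]
}}

```text
time: 3.85
tool_pos: [0.6107, 0.1515, 0.0678]
tool_rot: [[-1.0, 0.02, 0.001], [0.02, 1.0, 0.0], [-0.001, 0.0, -1.0]]
contact_force: [1.6, 0.2, -0.4]
grip_width: 0.0857
```

Run:
```python
from h import *
delta([.6115,.152,.067],178.7)
```

```text
now 3.85 [610.7416 151.5416  67.8373] yaw 178.84997330406065 F [ 1.5504  0.2033 -0.3549] M [-0.0392  0.005   0.0097] w 0.08568590877499963
shift [-0.7483  0.4734  0.8381]
turn [0.0042 0.0552 0.15  ]
```

Emit:
{"method": "play_rows", "body": {
  "steps": [
    [[0,0,0,0,0,0,0],[0,0,0,0,0,0,0],[0,0,0,0,0,0,0],[0,0,0,0,0,0,0],[0,0,0,0,0,0,0],[0,0,0,0,0,0,0]]
  ]
}}

```text
time: 4.6
tool_pos: [0.6104, 0.1515, 0.0676]
tool_rot: [[-1.0, 0.02, 0.0], [0.02, 1.0, 0.0], [-0.0, 0.0, -1.0]]
contact_force: [-0.6, -0.6, 3.1]
grip_width: 0.0211
```

Run:
```python
from h import *
delta([.6115,.152,.067],178.7)
```

```text
now 4.6 [610.4206 151.5447  67.5875] yaw 178.8508627046701 F [-0.5765 -0.5991  3.1229] M [0.067 0.044 0.004] w 0.021096597335665428
shift [-1.0699  0.4768  0.588 ]
turn [0.0054 0.0225 0.1509]
```

Emit:
{"method": "play_rows", "body": {
  "steps": [
    [[0,0,0,-20,0,0,0],[0,0,0,-40,0,0,0],[0,0,0,-40,0,0,0],[0,0,0,-32,0,0,10],[0,0,0,0,0,0,10],[0,0,0,0,0,0,10],[0,0,0,0,0,0,10],[0,0,0,0,0,0,10],[0,0,0,0,0,0,10],[0,0,0,0,0,0,10],[0,0,0,0,0,0,10],[0,0,0,0,0,0,10]]
  ]
}}

```text
time: 6.1
tool_pos: [0.6102, 0.1515, 0.2004]
tool_rot: [[0.026, 1.0, 0.001], [1.0, -0.026, -0.0], [-0.0, 0.001, -1.0]]
contact_force: [0.0, 0.5, -0.9]
grip_width: 0.0215
```

Run:
```python
from h import *
delta([.5395,-.203,.17],88)
```

```text
now 6.1 [610.2267 151.47   200.3683] yaw 88.52201074993 F [ 0.0269  0.4698 -0.8682] M [ 0.0458 -0.0117  0.0126] w 0.021504450902867987
shift [-356.1759  -61.5839   30.3261]
turn [0.0445 0.0007 0.522 ]
```

Emit:
{"method": "play_rows", "body": {
  "steps": [
    [[0,-40,-7,0,0,0,0],[0,-45,-8,0,0,0,0],[0,-45,-8,0,0,0,0],[0,-45,-8,0,0,0,0],[0,-45,-8,0,0,0,0],[0,-45,-8,5,0,0,0],[0,-45,-8,10,0,0,0],[0,-46,-7,15,0,0,0],[0,0,0,0,0,0,0],[0,0,0,0,0,0,0],[0,0,0,0,0,0,0]]
  ]
}}

```text
time: 7.48
tool_pos: [0.5416, -0.2022, 0.1701]
tool_rot: [[0.019, 1.0, 0.001], [1.0, -0.019, -0.0], [-0.0, 0.001, -1.0]]
contact_force: [0.7, 0.3, -1.5]
grip_width: 0.0214
```

Run:
```python
from ov import *
i=arm.camera_info("wrist");delta([.5395,-.119,.17],88)
im=arm.read_camera("wrist");pickle.dump(i,open("w3.pkl","wb"));cv2.imwrite("pics/w3.png",im)
p=proj(i,[.5395,-.119,.078]);print(p)
x,y=p.astype(int);x0,y0=max(x-40,0),max(y-40,0)
c=cv2.resize(im[y0:y0+80,x0:x0+80],None,fx=5,fy=5,interpolation=cv2.INTER_CUBIC)
print(x0,y0)
d=cv2.resize(im,(400,300))
o=np.zeros((400,800,3),np.uint8);o[:c.shape[0],:400]=c;o[:300,400:]=d
cv2.imwrite("pics/w3c.png",o)
```

```text
now 7.475 [ 541.6064 -202.2453  170.1154] yaw 88.93801416760003 F [ 0.6759  0.3074 -1.4514] M [-0.0163  0.0049  0.0216] w 0.021414972468243917
shift [83.192  -3.649   0.0788]
turn [0.0565 0.0223 0.938 ]
[251.3903  84.5683]
211 44
```

View pics/w3c.png

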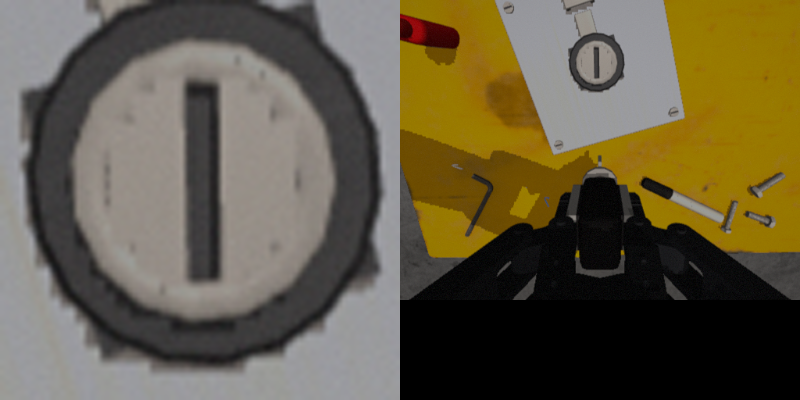

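Run:
```python
from ov import *
i=pickle.load(open("w3.pkl","rb"));im=cv2.imread("pics/w3.png")
f=lambda u,v:onz("",(211+u/5-.5,44+v/5-.5),.078,i)[:2]
g=lambda *a:f(*a)
# dark slot by threshold + minAreaRect at 5x
c=cv2.resize(im[44:124,211:291],None,fx=5,fy=5,interpolation=cv2.INTER_CUBIC);m=(cv2.cvtColor(c,6)<115).astype(np.uint8)
n,l,st,ce=cv2.connectedComponentsWithStats(m)
for k in range(1,n):
    if st[k][4]>2000 and 150<ce[k][0]<250 and st[k][2]<80:
        pts=np.argwhere(l==k)[:,::-1].astype(np.float32);W=np.array([f(*p) for p in pts]);
        r=cv2.minAreaRect((W*1e3).astype(np.float32));print("rect",r,W.mean(0))
        u,s,v=np.linalg.svd(W-W.mean(0),full_matrices=False);print("dir",np.degrees(np.arctan2(v[0,1],v[0,0]))%180)
print("manual",f(202.5,83),f(204,282),(f(202.5,83)+f(204,282))/2,"face",f(204,180), f(73,180)-f(335,180),f(204,40)-f(204,320))
tcp=np.array([.5416,-.2022,.1701]);a=np.radians(88.94)
kx=np.array([np.cos(a),np.sin(a),0]);ky=np.array([-np.sin(a),np.cos(a),0])
tip=tcp-[0,0,.0576]
print("pred tip corners",[proj(i,tip+kx*.012+s*ky*.0015) for s in(-1,1)],"blade top end",[proj(i,tip+kx*.012+s*ky*.0015+[0,0,.014]) for s in(-1,1)])
c=im[195:225,236:276];cv2.imwrite("pics/w3k.png",cv2.resize(np.clip(c.astype(float)*1.8,0,255).astype(np.uint8),None,fx=18,fy=18,interpolation=cv2.INTER_NEAREST))
```

```text
rect ((539.3325805664062, -115.76303100585938), (28.003381729125977, 5.391385078430176), 89.45601654052734) [ 0.5393 -0.1156]
dir 89.63757019271104
manual [ 0.5396 -0.1027] [ 0.5392 -0.1296] [ 0.5394 -0.1162] face [ 0.5395 -0.1156] [-0.0376  0.0007] [0.0008 0.0379]
pred tip corners [array([258.6383, 193.6297]), array([254.2856, 193.6286])] blade top end [array([258.8592, 200.9123]), array([254.217 , 200.9112])]
```

View pics/w3k.png

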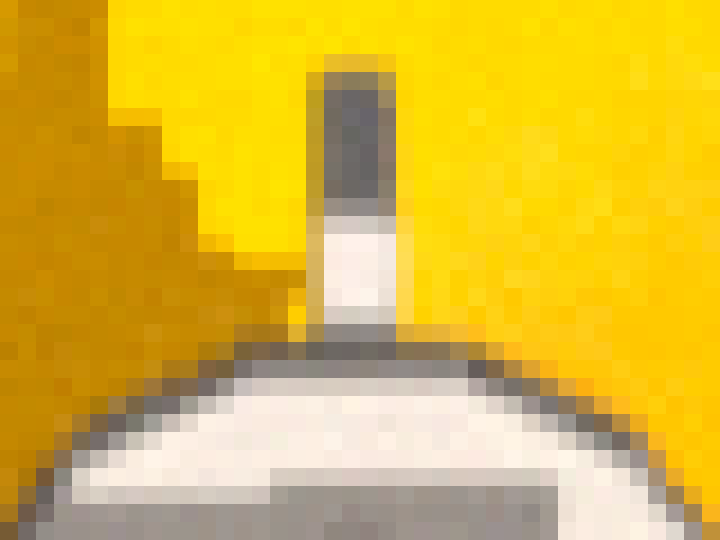

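Emit:
{"method": "play_rows", "body": {
  "steps": [
    [[0,30,-1,0,0,0,-0.5],[0,30,-1,5,0,0,0],[0,29.5,-1,10,0,0,0],[0,0,0,8,0,0,0],[0,0,0,5,0,0,0],[0,0,0,0,0,0,0],[0,0,0,0,0,0,0],[0,0,0,0,0,0,0]]
  ]
}}

```text
time: 8.52
tool_pos: [0.5396, -0.1142, 0.1417]
tool_rot: [[0.012, 1.0, 0.001], [1.0, -0.012, -0.0], [-0.0, 0.001, -1.0]]
contact_force: [0.2, -0.4, -0.4]
grip_width: 0.0217
```

Run:
```python
from ov import *
i=arm.camera_info("wrist");delta([.5393,-.1126,.14],89.5)
im=arm.read_camera("wrist");pickle.dump(i,open("w4.pkl","wb"));cv2.imwrite("pics/w4.png",im)
p=proj(i,[.5393,-.1158,.078]);print(p)
x,y=p.astype(int);x0,y0=x-30,y-40
print(x0,y0)
cv2.imwrite("pics/w4c.png",cv2.resize(np.clip(im[y0:y0+60,x0:x0+60].astype(float)*1.5,0,255).astype(np.uint8),None,fx=10,fy=10,interpolation=cv2.INTER_CUBIC))
```

```text
now 8.525 [ 539.6168 -114.1911  141.6589] yaw 89.31429398829907 F [ 0.1696 -0.4226 -0.3758] M [0.0279 0.0201 0.0165] w 0.021703546811343837
shift [ 1.5877 -0.3368  1.6582]
turn [ 0.0351  0.0176 -0.1857]
[256.0531 208.6543]
226 168
```

View pics/w4c.png

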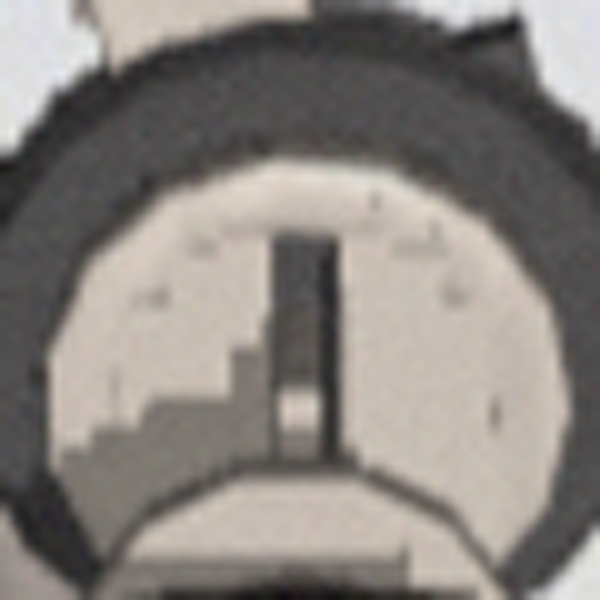

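Run:
```python
from ov import *
i=pickle.load(open("w4.pkl","rb"))
print("blade end",onz("",(226+29.5,168+38.3-.5),.1417-.0576+.014,i),"blade col",onz("",(226+29.8-.5,168+41-.5),.0981,i))
print("slot end",onz("",(226+30.5,168+23.6-.5),.078,i),"slot sides",[onz("",(226+u/10-.5,168+33-.5),.078,i)[0] for u in(272,341)])
print("face left/right",[onz("",(226+u/10-.5,168+38-.5),.078,i) for u in(47,570)],"top",onz("",(226+29.5,168+15.8-.5),.078,i))
im=cv2.imread("pics/w4.png");print(im[185:215,255,:].astype(int).sum(1));print(im[205:212,250:264].astype(int).sum(2))
```

```text
blade end [ 0.539  -0.1055  0.0981] blade col [ 0.5389 -0.1074  0.0981]
slot end [ 0.5398 -0.1024  0.078 ] slot sides [np.float64(0.5369697570351526), np.float64(0.541906212634133)]
face left/right [array([ 0.5207, -0.1131,  0.078 ]), array([ 0.5584, -0.1136,  0.078 ])] top [ 0.5391 -0.0966  0.078 ]
[422 416 396 384 366 321 222 171 160 158 162 150 161 155 156 168 159 172
 176 170 163 218 324 385 385 329 252 241 209 160]
[[235 248 240 160 163 163 162 171  97 136 312 378 378 385]
 [237 246 235 153 210 218 221 207 109 123 310 381 380 380]
 [243 243 232 202 314 324 328 302 140 115 314 375 380 378]
 [245 237 226 216 376 385 393 372 161 121 311 378 382 383]
 [234 241 243 214 374 385 383 360 151 120 314 377 384 373]
 [242 249 231 198 329 329 334 313 143 122 304 385 383 379]
 [243 246 236 182 243 252 248 243 129 118 308 374 375 382]]
```

Emit:
{"method": "play_rows", "body": {
  "steps": [
    [[0,1.5,0.6,0,0,0,-0.2],[0,0,0,0,0,0,0],[0,0,0,4,0,0,0],[0,0,0,2,0,0,0],[0,0,0,2,0,0,0],[0,0,0,1,0,0,0],[0,0,0,0,0,0,0],[0,0,0,0,0,0,0]]
  ]
}}

```text
time: 9.57
tool_pos: [0.5401, -0.1122, 0.1324]
tool_rot: [[0.008, 1.0, 0.0], [1.0, -0.008, -0.0], [-0.0, 0.0, -1.0]]
contact_force: [-0.7, 0.5, -1.4]
grip_width: 0.0211
```

Run:
```python
from ov import *
delta([.54,-.1126,.1286],89.5)
```

```text
now 9.575 [ 540.0748 -112.2057  132.4019] yaw 89.55085871104117 F [-0.7362  0.4544 -1.4136] M [ 0.0258 -0.0188 -0.0291] w 0.021097395806184013
shift [-0.3946 -0.0725  3.8019]
turn [0.0116 0.0054 0.0509]
```

Emit:
{"method": "play_rows", "body": {
  "steps": [
    [[0,0,0,1,0,0,0],[0,0,0,1,0,0,0],[0,0,0,1,0,0,0],[0,0,0,0,0,0,0],[0,0,0,0,0,0,0],[0,0,0,0,0,0,0]]
  ]
}}

```text
time: 10.32
tool_pos: [0.54, -0.1122, 0.1293]
tool_rot: [[0.008, 1.0, 0.0], [1.0, -0.008, -0.0], [-0.0, 0.0, -1.0]]
contact_force: [-1.3, -0.1, -1.0]
grip_width: 0.0217
```

Run:
```python
from ov import *
delta([.54,-.1126,.1286],15.3)
```

```text
now 10.325 [ 540.0206 -112.191   129.336 ] yaw 89.55060488371373 F [-1.3136 -0.097  -1.0026] M [-0.0039  0.0265  0.0285] w 0.02169149343737991
shift [-0.4091 -0.0174  0.7361]
turn [ 0.0031  0.0004 74.2506]
```

Emit:
{"method": "play_rows", "body": {
  "steps": [
    [[0,0,0.2,0,0,0,3],[0,0,0.2,0,0,0,4],[0,0,0.25,0,0,0,4],[0,0,0.25,0,0,0,4],[0,0,0,0,0,0,0]]
  ]
}}

```text
time: 10.95
tool_pos: [0.5412, -0.1124, 0.1294]
tool_rot: [[0.266, 0.964, 0.001], [0.964, -0.266, -0.0], [-0.0, 0.001, -1.0]]
contact_force: [0.9, 0.2, -1.7]
grip_width: 0.0215
```

Run:
```python
from ov import *
delta([.54,-.1126,.1286],15.3)
```

```text
now 10.95 [ 541.2417 -112.4226  129.3864] yaw 74.6016110937742 F [ 0.8618  0.1595 -1.6981] M [-0.112  -0.3921  0.0689] w 0.021466622551720636
shift [-0.5006 -1.1509  0.7852]
turn [ 0.0611 -0.0269 59.3016]
```

Emit:
{"method": "play_rows", "body": {
  "steps": [
    [[0,0,0.3,0,0,0,5],[0,0,0.3,0,0,0,5],[0,0,0.3,0,0,0,5],[0,0,0.3,0,0,0,5],[0,0,0,0,0,0,0]]
  ]
}}

```text
time: 11.58
tool_pos: [0.5425, -0.113, 0.1294]
tool_rot: [[0.578, 0.816, 0.002], [0.816, -0.578, -0.001], [0.0, 0.002, -1.0]]
contact_force: [2.4, -1.6, -3.0]
grip_width: 0.0212
```

Run:
```python
from ov import *
delta([.54,-.1126,.1286],15.3)
```

```text
now 11.575 [ 542.4997 -113.0321  129.4354] yaw 54.667285933604454 F [ 2.3774 -1.5627 -2.9721] M [-0.2214 -0.6264  0.0831] w 0.02117836903385616
shift [-1.0933 -2.2906  0.8313]
turn [ 0.0884 -0.0463 39.3673]
```

Emit:
{"method": "play_rows", "body": {
  "steps": [
    [[0,0,0.4,0,0,0,5],[0,0,0.4,0,0,0,5],[0,0,0.4,0,0,0,5],[0,0,0.4,0,0,0,5],[0,0,0,0,0,0,0]]
  ]
}}

```text
time: 12.2
tool_pos: [0.5435, -0.1141, 0.1294]
tool_rot: [[0.822, 0.569, 0.001], [0.569, -0.822, -0.001], [0.0, 0.001, -1.0]]
contact_force: [2.6, -3.0, -3.8]
grip_width: 0.0213
```

Run:
```python
from ov import *
delta([.54,-.1126,.1286],15.3)
```

```text
now 12.2 [ 543.4843 -114.1145  129.4117] yaw 34.70407854146782 F [ 2.6499 -3.0387 -3.8003] M [-0.4073 -0.6667  0.0966] w 0.021329256015694017
shift [-2.0025 -3.2297  0.8072]
turn [ 0.0612 -0.0341 19.4041]
```

Emit:
{"method": "play_rows", "body": {
  "steps": [
    [[0,0,0.3,0,0,0,5],[0,0,0.3,0,0,0,5],[0,0,0.2,0,0,0,3],[0,0,0,0,0,0,0],[0,0,0,0,0,0,0]]
  ]
}}

```text
time: 12.82
tool_pos: [0.5439, -0.1149, 0.1295]
tool_rot: [[0.929, 0.369, 0.001], [0.369, -0.929, -0.001], [0.001, 0.001, -1.0]]
contact_force: [3.1, -3.8, -3.3]
grip_width: 0.0213
```

Run:
```python
from ov import *
delta([.54,-.1126,.1286],15.3)
```

```text
now 12.825 [ 543.8761 -114.9053  129.4566] yaw 21.65839179129214 F [ 3.0501 -3.8434 -3.287 ] M [-0.7551 -0.8355  0.1639] w 0.02129936025407264
shift [-2.7521 -3.5741  0.8507]
turn [ 0.0693 -0.0353  6.3584]
```

Emit:
{"method": "play_rows", "body": {
  "steps": [
    [[0,0,0.3,0,0,0,1.5],[0,0,0.3,0,0,0,1.5],[0,0,0,0,0,0,0],[0,0,0,0,0,0,0]]
  ]
}}

```text
time: 13.32
tool_pos: [0.5439, -0.1152, 0.1294]
tool_rot: [[0.948, 0.318, 0.0], [0.318, -0.948, -0.0], [0.0, 0.0, -1.0]]
contact_force: [4.0, -2.9, -2.4]
grip_width: 0.0214
```

Run:
```python
from ov import *
delta([.54,-.1126,.1286],15.3)
```

```text
now 13.325 [ 543.9174 -115.1634  129.4403] yaw 18.56038761505067 F [ 3.9726 -2.9148 -2.4398] M [-0.7033 -0.8958  0.1749] w 0.021357399087120935
shift [-2.8979 -3.6773  0.838 ]
turn [ 0.0216 -0.0183  3.2604]
```

Emit:
{"method": "play_rows", "body": {
  "steps": [
    [[0,0,0.2,0,0,0,1.5],[0,0,0.2,0,0,0,1.5],[0,0,0,0,0,0,0],[0,0,0,0,0,0,0]]
  ]
}}

```text
time: 13.82
tool_pos: [0.544, -0.1154, 0.1294]
tool_rot: [[0.963, 0.268, 0.0], [0.268, -0.963, 0.0], [0.0, 0.0, -1.0]]
contact_force: [4.5, -2.6, -2.1]
grip_width: 0.0215
```

Run:
```python
from ov import *
delta([.54,-.1126,.1286],15.3)
```

```text
now 13.825 [ 543.9943 -115.4449  129.4029] yaw 15.548547952849027 F [ 4.4528 -2.5788 -2.1294] M [-0.5505 -0.8694  0.1593] w 0.021475516510920927
shift [-3.0857 -3.8115  0.802 ]
turn [ 0.0016 -0.0134  0.2485]
```

Emit:
{"method": "play_rows", "body": {
  "steps": [
    [[0,0.3,0.1,0,0,0,1],[0,0.2,0.1,0,0,0,1],[0,0,0,0,0,0,0],[0,0,0,0,0,0,0]]
  ]
}}

```text
time: 14.32
tool_pos: [0.5443, -0.1156, 0.1294]
tool_rot: [[0.972, 0.234, -0.0], [0.234, -0.972, -0.0], [-0.0, -0.0, -1.0]]
contact_force: [1.5, -3.1, -0.6]
grip_width: 0.0214
```

Run:
```python
from ov import *
delta([.54,-.1126,.1286],15.3)
im=arm.read_camera("wrist");cv2.imwrite("pics/w5.png",im)
```

```text
now 14.325 [ 544.2694 -115.563   129.3581] yaw 13.55170731987568 F [ 1.4903 -3.0532 -0.5698] M [-0.6335 -0.4469  0.161 ] w 0.02144908256495138
shift [-3.4559 -3.8809  0.76  ]
turn [-0.0052  0.0263 -1.7483]
```

Emit:
{"method": "play_rows", "body": {
  "steps": [
    [[0,0,0.1,0,0,0,1],[0,0,0.1,0,0,0,1],[0,0,0,0,0,0,0],[0,0,0,0,0,0,0]]
  ]
}}

```text
time: 14.88
tool_pos: [0.5444, -0.1157, 0.1293]
tool_rot: [[0.98, 0.2, -0.0], [0.2, -0.98, 0.0], [-0.0, -0.0, -1.0]]
contact_force: [1.0, -2.0, 0.1]
grip_width: 0.0213
```

Run:
```python
from ov import *
delta([.54,-.1126,.1286],15.3)
```

```text
now 14.875 [ 544.3918 -115.6962  129.327 ] yaw 11.551312859077012 F [ 0.9863 -2.0207  0.0698] M [-0.5898 -0.1745  0.1483] w 0.021258390099366642
shift [-3.6827 -3.9129  0.7284]
turn [-0.0062  0.0152 -3.7487]
```

Emit:
{"method": "play_rows", "body": {
  "steps": [
    [[0,0,0.05,0,0,0,0.7],[0,0,0.05,0,0,0,0.7],[0,0,0,0,0,0,0],[0,0,0,0,0,0,0]]
  ]
}}

```text
time: 15.38
tool_pos: [0.5444, -0.1158, 0.1293]
tool_rot: [[0.984, 0.176, -0.0], [0.176, -0.984, 0.0], [-0.0, -0.0, -1.0]]
contact_force: [0.4, -2.8, 1.3]
grip_width: 0.0214
```

Run:
```python
from ov import *
delta([.54,-.1126,.1286],15.3)
```

```text
now 15.375 [ 544.447  -115.7981  129.3039] yaw 10.148587215647193 F [ 0.363  -2.7811  1.2826] M [-0.6145 -0.1317  0.1078] w 0.021432105302093427
shift [-3.8138 -3.9316  0.7047]
turn [-0.0045  0.0075 -5.1514]
```

Emit:
{"method": "play_rows", "body": {
  "steps": [
    [[0,0,0.05,0,0,0,0.7],[0,0,0.05,0,0,0,0.7],[0,0,0,0,0,0,0],[0,0,0,0,0,0,0]]
  ]
}}

```text
time: 15.88
tool_pos: [0.5445, -0.1159, 0.1293]
tool_rot: [[0.988, 0.152, -0.0], [0.152, -0.988, -0.0], [-0.0, 0.0, -1.0]]
contact_force: [-0.3, -3.2, 1.3]
grip_width: 0.0213
```

Run:
```python
from ov import *
delta([.54,-.1126,.1286],15.3)
im=arm.read_camera("wrist");cv2.imwrite("pics/w6.png",im);i=arm.camera_info("wrist")
x,y=proj(i,[.5396,-.1159,.078]).astype(int)
a=cv2.resize(im[y-45:y+15,x-40:x+40],(640,480),interpolation=3)
cv2.imwrite("pics/w6c.png",np.clip(a*1.4,0,255).astype(np.uint8));print(x,y)
```

```text
now 15.875 [ 544.5013 -115.9145  129.3119] yaw 8.752115161998182 F [-0.3178 -3.1532  1.2514] M [-0.5927 -0.0842  0.1351] w 0.021319516659721097
shift [-3.9445 -3.9608  0.7121]
turn [-0.0001  0.0032 -6.5479]
255 218
```

View pics/w6c.png

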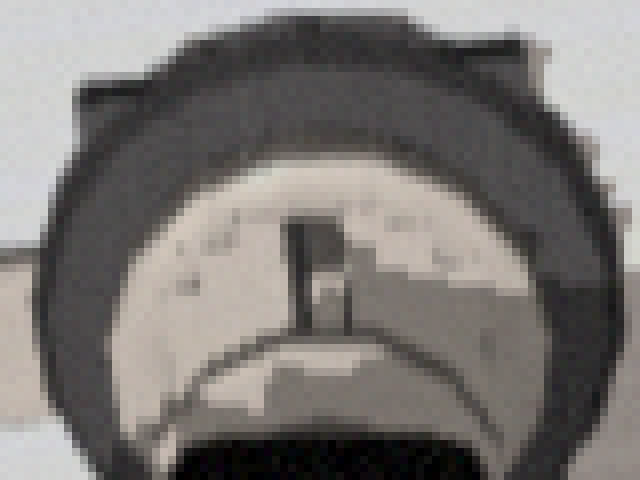

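Run:
```python
from ov import *
i=arm.camera_info("wrist")
f=lambda u,v:onz("",(255-40+u/8-.5,218-45+v/8-.5),.078,i)[:2]
for a,b in(((283,222),(298,335)),((343,222),(350,335)),((314,222),(324,335))):
    d=f(*a)-f(*b);print(f(*a),np.hypot(*d),np.degrees(np.arctan2(d[1],d[0])))
print("slot end",f(314,216),"c",f(314,216)-.0135*np.array([np.cos(.26),np.sin(.26)]))
```

```text
[ 0.5521 -0.1103] 0.010398161472092828 15.521129456856055
[ 0.5529 -0.1153] 0.010344784148762774 12.205786301477973
[ 0.5525 -0.1128] 0.010360046256966566 13.40451922274371
slot end [ 0.553  -0.1128] c [ 0.54   -0.1162]
```

Emit:
{"method": "play_rows", "body": {
  "steps": [
    [[0,0,0.05,0,0,0,0.7],[0,0,0.05,0,0,0,0.7],[0,0,0,0,0,0,0],[0,0,0,0,0,0,0]]
  ]
}}

```text
time: 16.42
tool_pos: [0.5445, -0.116, 0.1293]
tool_rot: [[0.992, 0.128, -0.0], [0.128, -0.992, -0.0], [-0.0, 0.0, -1.0]]
contact_force: [1.3, -3.3, 1.5]
grip_width: 0.0215
```

Run:
```python
from ov import *
delta([.54,-.1126,.1286],15.3)
print(arm.sense()["tau"])
```

```text
now 16.425 [ 544.5083 -116.0212  129.2949] yaw 7.3591501892366304 F [ 1.3074 -3.2948  1.5377] M [-0.5711 -0.0065  0.2596] w 0.021529108449575084
shift [-4.0329 -3.9706  0.695 ]
turn [ 0.0032  0.005  -7.9408]
[  1.1082 -34.3337 -27.8961   0.7829   0.3066   0.2935]
```

Emit:
{"method": "play_rows", "body": {
  "steps": [
    [[0,0,0,0,0,0,0.3],[0,0,0,0,0,0,0],[0,0,0,0,0,0,0]]
  ]
}}

```text
time: 16.8
tool_pos: [0.5445, -0.116, 0.1293]
tool_rot: [[0.992, 0.123, -0.0], [0.123, -0.992, -0.0], [-0.0, 0.0, -1.0]]
contact_force: [0.3, -2.3, 1.3]
grip_width: 0.0213
```

Run:
```python
from ov import *
delta([.54,-.1126,.1286],15.3)
print(arm.sense()["tau"])
im=arm.read_camera("top");cv2.imwrite("pics/top2.png",im)
```

```text
now 16.8 [ 544.5103 -116.0108  129.2911] yaw 7.055218371571503 F [ 0.2626 -2.3444  1.295 ] M [-0.6028  0.0523  0.3367] w 0.021300676115179634
shift [-4.0571 -3.939   0.6913]
turn [ 0.0011  0.0044 -8.2448]
[  1.1331 -34.2785 -27.8779   0.84     0.2844   0.337 ]
```

Emit:
{"method": "play_rows", "body": {
  "steps": [
    [[0,0,-0.05,0,0,0,-1.5],[0,0,-0.1,0,0,0,-1.5],[0,0,-0.1,0,0,0,-1.5],[0,0,0,0,0,0,0]]
  ]
}}

```text
time: 17.35
tool_pos: [0.5444, -0.1155, 0.129]
tool_rot: [[0.98, 0.2, -0.0], [0.2, -0.98, 0.001], [-0.0, -0.001, -1.0]]
contact_force: [0.7, -0.2, -0.2]
grip_width: 0.021
```

Run:
```python
from ov import *
delta([.54,-.1126,.1286],15.3)
```

```text
now 17.35 [ 544.3931 -115.4789  129.0092] yaw 11.54874425496901 F [ 0.7195 -0.182  -0.213 ] M [-0.3441 -0.2131  0.0338] w 0.021013838027146913
shift [-3.7278 -3.6998  0.4118]
turn [-0.0393 -0.0003 -3.7513]
```

Torque is relieved; lift out, slowly at first.

Emit:
{"method": "play_rows", "body": {
  "steps": [
    [[0,0,0,-2,0,0,0],[0,0,0,-3,0,0,0],[0,0,0,-4,0,0,0],[0,0,0,-6,0,0,0],[0,0,0,-15,0,0,0],[0,0,0,-20,0,0,0],[0,0,0,-20,0,0,0],[0,0,0,0,0,0,0],[0,0,0,0,0,0,0]]
  ]
}}

```text
time: 18.48
tool_pos: [0.5442, -0.1156, 0.199]
tool_rot: [[0.98, 0.2, -0.0], [0.2, -0.98, 0.0], [-0.0, -0.0, -1.0]]
contact_force: [-0.4, 0.2, -0.6]
grip_width: 0.0213
```

Run:
```python
from ov import *
i=arm.camera_info("wrist");delta([.6104,.1515,.2],178.7)
im=arm.read_camera("wrist");cv2.imwrite("pics/w7.png",im);pickle.dump(i,open("w7.pkl","wb"))
x,y=proj(i,[.5396,-.1159,.078]).astype(int);print(x,y)
a=cv2.resize(im[y-60:y+40,x-70:x+80],(750,500),interpolation=3)
cv2.imwrite("pics/w7c.png",np.clip(a*1.4,0,255).astype(np.uint8))
```

```text
now 18.475 [ 544.2012 -115.5784  198.9683] yaw 11.550276672451739 F [-0.3745  0.1882 -0.6398] M [-0.0229 -0.0212  0.0049] w 0.021344691219237825
shift [ 118.3343 -248.4155   -0.9767]
turn [  -0.0393   -0.0314 -167.1497]
255 186
```

View pics/w7c.png

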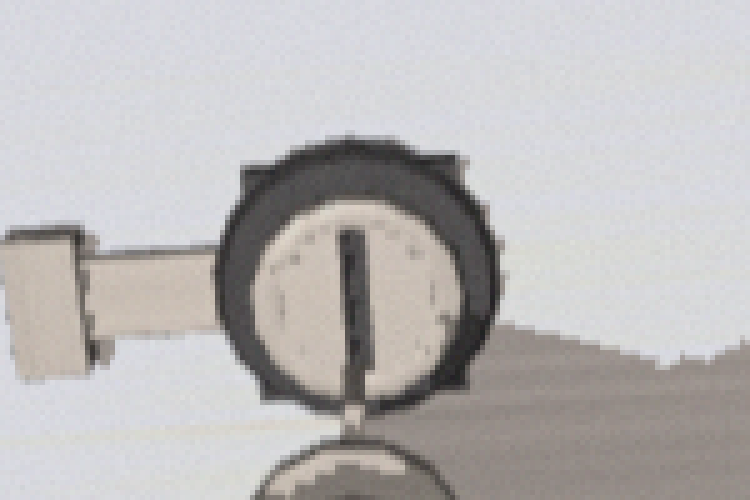

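Emit:
{"method": "play_rows", "body": {
  "steps": [
    [[0,15,-31,-20,0,0,0],[0,20,-43,0,0,0,0],[0,21,-43.5,0,0,0,0],[0,21,-43.5,0,0,0,0],[0,21,-43.5,0,0,0,0],[0,20,-43,0,0,0,0],[0,0,0,0,0,0,-8],[0,0,0,0,0,0,-10],[0,0,0,0,0,0,-10],[0,0,0,0,0,0,-10],[0,0,0,0,0,0,-10],[0,0,0,0,0,0,-10]]
  ]
}}

```text
time: 20.02
tool_pos: [0.6099, 0.1503, 0.2178]
tool_rot: [[0.344, 0.939, -0.003], [0.939, -0.344, -0.0], [-0.001, -0.002, -1.0]]
contact_force: [-0.4, 0.0, -1.2]
grip_width: 0.0213
```

Emit:
{"method": "play_rows", "body": {
  "steps": [
    [[0,0,0,0,0,0,-10],[0,0,0,0,0,0,-10],[0,0,0,0,0,0,-10],[0,0,0,0,0,0,-10],[0,0,0,0,0,0,-10],[0,0,0,0,0,0,-10],[0,0,0,0,0,0,-10],[0,0,0,0,0,0,-10],[0,0,0,0,0,0,-10],[0,0,0,0,0,0,-10],[0,0,0,0,0,0,-9],[0,0,0,0,0,0,0]]
  ]
}}

```text
time: 21.52
tool_pos: [0.61, 0.1503, 0.2181]
tool_rot: [[-1.0, 0.027, -0.002], [0.027, 1.0, -0.0], [0.002, -0.0, -1.0]]
contact_force: [0.4, 0.5, -1.3]
grip_width: 0.0213
```

Run:
```python
from ov import *
delta([.6104,.1515,.13],178.85)
```

```text
now 21.525 [609.9883 150.3066 218.0734] yaw 178.44174677647095 F [ 0.4374  0.4728 -1.318 ] M [0.0094 0.0064 0.0521] w 0.021303976208658825
shift [-0.5621  1.2184 88.0722]
turn [-0.0089 -0.1191 -0.4082]
```

Emit:
{"method": "play_rows", "body": {
  "steps": [
    [[0,-0.5,1.2,30,0,0,-0.4],[0,0,0,40,0,0,0],[0,0,0,36,0,0,0],[0,0,0,7,0,0,0],[0,0,0,0,0,0,0],[0,0,0,0,0,0,0],[0,0,0,0,0,0,0]]
  ]
}}

```text
time: 22.4
tool_pos: [0.6121, 0.1516, 0.1081]
tool_rot: [[-1.0, 0.019, 0.003], [0.019, 1.0, 0.0], [-0.003, 0.0, -1.0]]
contact_force: [0.0, 0.8, -1.0]
grip_width: 0.0214
```

Run:
```python
from ov import *
delta([.6104,.1515,.0676],178.85)
```

```text
now 22.4 [612.1331 151.6185 108.0739] yaw 178.93410863976075 F [ 0.0296  0.757  -1.0294] M [-0.0008  0.0422  0.0251] w 0.021386055087035446
shift [ 1.8491 -0.1597 40.4686]
turn [0.0127 0.1677 0.0841]
```

Emit:
{"method": "play_rows", "body": {
  "steps": [
    [[0,1.5,-0.2,4,0,0,0],[0,0,0,6,0,0,0],[0,0,0,6,0,0,0],[0,0,0,6,0,0,0],[0,0,0,0,0,0,0],[0,0,0,0,0,0,0]]
  ]
}}

```text
time: 23.15
tool_pos: [0.6097, 0.1514, 0.0844]
tool_rot: [[-1.0, 0.018, 0.0], [0.018, 1.0, 0.0], [-0.0, 0.0, -1.0]]
contact_force: [-0.2, -0.2, -1.1]
grip_width: 0.0212
```

Run:
```python
from ov import *
delta([.6104,.1515,.0676],178.85)
```

```text
now 23.15 [609.6835 151.382   84.357 ] yaw 178.9504952533132 F [-0.2359 -0.2305 -1.1336] M [ 0.0062 -0.0042 -0.0078] w 0.021162709517473288
shift [-0.7116  0.131  16.7571]
turn [0.0006 0.0089 0.1005]
```

In the hole with no contact; going down to the collar.

Emit:
{"method": "play_rows", "body": {
  "steps": [
    [[0,-0.6,0,4,0,0,0],[0,0,0,5,0,0,0],[0,0,0,4,0,0,0],[0,0,0,2,0,0,0],[0,0,0,1,0,0,0],[0,0,0,0,0,0,0],[0,0,0,0,0,0,0],[0,0,0,0,0,0,0]]
  ]
}}

```text
time: 24.15
tool_pos: [0.6103, 0.1514, 0.0685]
tool_rot: [[-1.0, 0.018, 0.0], [0.018, 1.0, 0.0], [-0.0, 0.0, -1.0]]
contact_force: [-1.0, -0.3, -1.0]
grip_width: 0.0212
```

Run:
```python
from ov import *
delta([.6104,.1515,.0676],178.85)
```

```text
now 24.15 [610.2927 151.3571  68.4713] yaw 178.94906581925338 F [-1.024  -0.3359 -1.0473] M [ 0.0048 -0.0177 -0.0185] w 0.021185600253182807
shift [-0.1044  0.1448  0.8714]
turn [0.0015 0.0182 0.0991]
```

Emit:
{"method": "play_rows", "body": {
  "steps": [
    [[0,0,0,0.8,0,0,0],[0,0,0,0,0,0,0],[0,0,0,0,0,0,0],[1,0,0,0,0,0,0],[1,0,0,0,0,0,0],[1,0,0,0,0,0,0],[1,0,0,0,0,0,0],[1,0,0,0,0,0,0]]
  ]
}}

```text
time: 25.15
tool_pos: [0.6102, 0.1514, 0.0675]
tool_rot: [[-1.0, 0.018, -0.0], [0.018, 1.0, 0.0], [0.0, 0.0, -1.0]]
contact_force: [-0.1, -0.2, 0.2]
grip_width: 0.0855
```

Emit:
{"method": "play_rows", "body": {
  "steps": [
    [[1,0,0,-10,0,0,0],[1,0,0,-20,0,0,0],[1,0,0,-30,0,0,0],[1,0,0,-40,0,0,0],[1,20,0,-40,0,0,0],[1,30,0,-40,0,0,0],[1,0,0,0,0,0,0],[1,0,0,0,0,0,0],[1,0,0,0,0,0,0]]
  ]
}}

```text
time: 26.28
tool_pos: [0.5599, 0.1521, 0.2462]
tool_rot: [[-1.0, 0.019, -0.002], [0.019, 1.0, -0.0], [0.002, -0.0, -1.0]]
contact_force: [-0.1, 0.4, 0.6]
grip_width: 0.0852
```

Run:
```python
from ov import *
i=arm.camera_info("wrist");delta([.6104,.1515,.0676],178.85)
im=arm.read_camera("wrist");s=arm.read_camera("scene");cv2.imwrite("pics/scene9.png",s)
x,y=proj(i,[.612,.152,.08]).astype(int)
overlay(im,i,.612,.152,-1.3,(x-50,y-60,x+50,y+60),4,"pics/a.png",2.5)
a=cv2.imread("pics/a.png")[:,:400];b=cv2.resize(s[80:305,100:320],(400,409),interpolation=3)
o=np.zeros((480,800,3),np.uint8);o[:a.shape[0],:400]=a;o[:409,400:]=b;cv2.imwrite("pics/end.png",o)
```

```text
now 26.275 [559.8614 152.1056 246.2328] yaw 178.93645711509316 F [-0.0694  0.4377  0.6083] M [ 0.0025 -0.0557  0.0085] w 0.08524319488108253
shift [-50.9459   0.3708 178.5177]
turn [-0.0124 -0.1299  0.0865]
```

View pics/end.png

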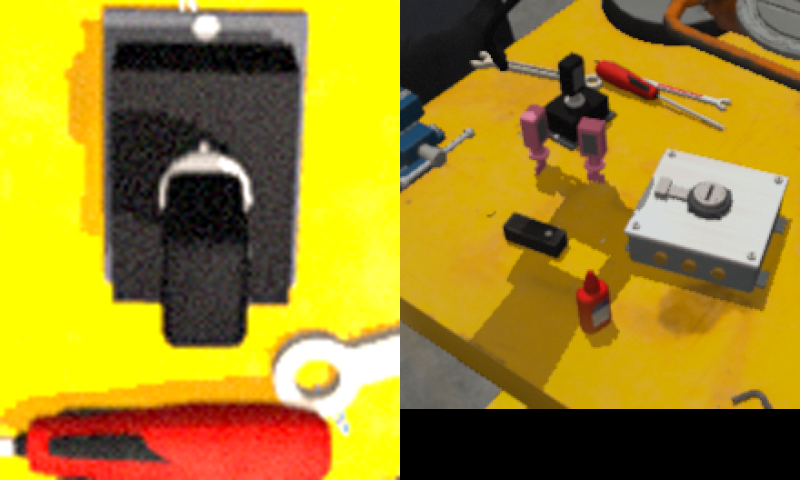

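The key is back upright and seated in its stand, and the bolt is in the keeper. The bystanders have not moved, so I am handing in.

```bash
python3 -c "
from rig import arm
print(arm.close_job())"
```

```text
the job is handed in; nothing more can be done
None
```

I put the key's blade about 6 mm into the cam slot and turned it clockwise to the hard stop. I then backed off the torque, lifted the key out, stood it back in its stand and let go. The job was handed in at about 26 s, and no verdict was reported.

- **Stop reached:** the torque was about 0.10–0.17 N m while turning, then climbed to 0.26 and 0.34 N m over the last 1.0°, under the 0.4 N m limit. The sideways force I read stayed under about 6 N.
- **Bolt:** after I lifted the key out, the slot lay at about 15.4°, against 15.3° for the box's x axis, and the bolt could be seen in the keeper. I could not read the bolt's travel directly.
- **Key:** it went back to within 0.2 mm of the pose where I gripped it. The last pictures show it upright with its collar on the stand, the gripper open and clear, and the black block and the pink look-alikes unmoved. The tape measure was outside that last picture, but the arm never came down near it.
- **Disagreement:** the wrist camera put the cam centre about 3 mm from where the other two cameras did. I trusted the wrist camera, since it saw both blade and slot, and the blade went in without any noticeable force.

I viewed 11 pictures, one over the budget of 10.

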